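Free the toy car jammed across the play ramp

ROBOT

A 6-joint arm with a two-finger parallel gripper is mounted at the origin on the work surface. World frame = base frame: x ahead of the robot, y to its left, z up, the work surface at z = 0. Lengths are in m, angles in rad, forces in N, time in s.
With the tool pointing down it reaches from about 0.35 to 0.775 m from the base axis. Payload 5.5 kg.
Tool frame: the origin (TCP) lies midway between the tips of the shut fingers; the grasp point (between the pads) lies grasp_offset behind it (grasp_offset is the distance from the TCP to the grasp point, in m); z points along the fingers, y is the line along which they close (so a half turn about z gives the same grasp; the last joint's range is limited). The gripper opens to 85 mm and grips with 20 to 120 N. Pads are 22 mm wide; open, the fingers measure 114 mm over their backs; the gripper's body (76 mm by 85 mm) begins 54 mm behind the grasp point. The pads swing forward as they close: fully open they stand 13 mm farther back than shut.
Start: joints at [-1.384, 0.313, 0.046, 1.304, 0, 1.431], TCP at [0.185, -0.545, 0.231] pointing down, gripper open.
Joint ranges: [-2.76, 2.76], [-0.86, 1.69], [-1.03, 1.26], [-2.2, 2.34], [-1.47, 1.5], [-3.14, 3.14]. Speed limits (rad/s): [2.57, 2.57, 3.14, 3.14, 3.14, 3.14].

INTERFACE

Orientations are given as a unit quaternion [w, x, y, z].
In Python, from workcell import * gives the robot as it stands.
- The arm moves only by the tool step_arm, never from a script. Its argument "deltas" is a list of rows, each a list of 7 numbers: the shift along the world's x, y, z in mm, then the turn, a rotation vector about the world's x, y, z in degrees, then the gripper's target within -1 to 1 (fully open at 1, half-way at 0, shut at -1). A call has 1 to 5 rows; each row shifts and turns the commanded pose from where the row before left it; what a row does not reach is not made up. A row lasts 1/10 s, in which the tool goes at most 50 mm and 8.59 degrees, less where a joint would pass 70% of its speed; a pose out of reach is approached as far as the arm can. A call is refused whole if a number of a shift passes 50 or a number of a turn 8.59, either way. A call with a gripper value outside its range is refused whole. The fingers move at their own pace and stop on an object; "newtons" is the grip in N (left out, the last holds). Time passes only in rows, so rows that do not move let the fingers close. It gives the time, the measured TCP pose, the force, the opening and the grip force at its end, in the units of the state.
- get_state(): the state, without advancing time (a new reading comes with each control period).
- read_camera(name): name is "scene" or "top"; returns a dict with "image" (480x640x3 uint8, red, green, blue), "z_map" (480x640 float32, m along the optical axis (not along the pixel's ray), 0 where there is no reading), "K" (3x3 intrinsics, pixels), "world_from_camera" (4x4, takes a point from camera to world coordinates). Camera axes: x right, y down, z forward; pixel columns grow to the right and rows downward; lengths in m; the calibration is good to about 2 mm. A picture is of the moment at which its call begins.
- hand_in(): hands the job in; it is judged then, once.
The state is a dict: "clock": time; "joint_pos": joint angles; "qvel": joint speeds; "tau": joint torques, N m; "tcp_pos": TCP position; "orientation": TCP orientation; "wrist_force": force on the tool from outside, world axes, zero at the start; "ft_torque": the same for the moment, N m; "finger_gap": finger opening in m; "grip_force": force on a finger pad.
Only numpy, scipy, OpenCV 4.12 (cv2) and the standard library are available. Lean on these libraries where they do the work, as an engineer would, in place of code of your own. Each camera call takes 0.05 s, during which the arm holds its last target. There are 200 camera calls.

TASK

A small wooden toy car has slewed sideways and is jammed across the play ramp, under the two guard strips and against the gate posts. Push it back up the ramp until it is clear of the guard strips, then lift it out and set it down gently on its wheels in the blue basket. Leave the parked van where it is.

Things in the scene. Friction and masses are not known exactly. Their poses are not given: they have to be found in the camera images.
- car: Jammed wooden saloon car, 0.14 kg, lying across the ramp (its x along ramp y). 100 mm long (x, nose +x), 48 wide over wheels (y), 44 high. Origin at centre, wheel-bottom level. Body block 40 mm wide, 8 to 28 mm up; cabin 36 wide above, up to 44. Four fixed 22 mm wheels at x = +/-32 mm, so the body sides are free to push or grip within 18 mm of the middle. It stays put on the slope.
- ramp: Fixed wooden chute, 420 mm long, 112 wide inside, side walls 12 thick, 30 high. Origin on the table under its middle; x level, towards uphill; y across; z up. The flat floor rises 10 degrees to +x, at height 70 mm + 0.176 x, from x = -190 to +230 mm. Two gate posts at x = -55 to -40 leave a 70 mm gap, which stops the car. Open from above except under the guard strips.
- guard_end (a point): Point on the ramp's floor, mid-width, under the uphill end of the two guard strips (ramp x = +20 mm; axes as the ramp's). The strips run 75 mm downhill from here, one at each side, 52 to 60 mm above the floor, with a 64 mm wide open gap between them. The car can be lifted only when its origin is more than 25 mm uphill of this point.
- basket: Fixed blue plastic basket, open on top, 260 mm (x) by 200 mm (y) outside, walls 5 mm thick, rim 58 mm high (rim overall 272 by 212), inner floor 5 mm above the table. Origin on the table under its centre, z up. It stands left or right of the ramp.
- van: Parked wooden van of the same wood with a tall box body, 112 mm long (x), 48 wide, 74 high, on the table at the other side of the ramp from the basket; leave it alone. Origin at table level under its centre. A green toy pear and a wooden arch block stand beyond, out of the way.
Mind the look-alikes: they are no part of the job. Leave any pink look-alike of the car alone.

How it is judged:
By the outcome, as a careful person would: the job done as asked, in the order asked, and still so for the second after the job is handed in, with the robot touching nothing.
It also fails if it takes over 58 s, if anything falls off the work surface, if the arm or the gripper's body presses on something with over 40 N, if the wrist force passes 120 N, or if a joint passes its speed limit or range.

## Working session

There is one attempt and no reset: what is moved stays moved. The work goes in short steps, Python scripts to look and compute and a tool call to move; the robot and the scene stay as the last step left them, time stands still between calls to the robot, and variables do not carry over. Pictures are saved under pics/ and viewed, at most 10 in all, crops included, and the job is handed in when it is done.

Besides the shell and the picture viewer there is one more tool, called after "Call:" as a command line: name --pt "numbers of a row" for each row, then --argument value for the rest. step_arm: Moves the arm, as the interface text tells. Its arguments: {"type":"object","properties":{"deltas":{"type":"array","items":{"type":"array","items":{"type":"number"}}},"newtons":{"type":"number"}},"required":["deltas"]}

```bash
mkdir -p pics; cat > h.py <<'E'
from workcell import *
import numpy as np, cv2
def cam(n):
    c=read_camera(n); return c
def px(c,u,v,r=1):
    z=c["z_map"][v-r:v+r+1,u-r:u+r+1]; z=np.median(z[z>0]) if (z>0).any() else 0
    K=c["K"]; p=np.array([(u-K[0,2])/K[0,0]*z,(v-K[1,2])/K[1,1]*z,z,1])
    return (c["world_from_camera"]@p)[:3]
def world(c):
    K=c["K"];z=c["z_map"];v,u=np.mgrid[:480,:640]
    p=np.stack([(u-K[0,2])/K[0,0]*z,(v-K[1,2])/K[1,1]*z,z,np.ones_like(z)],-1)
    w=(p@c["world_from_camera"].T)[...,:3]; w[z<=0]=np.nan; return w
def save(c,f): cv2.imwrite(f,c["image"][...,::-1])
E
python3 - <<'E'
from h import *
s=get_state();print({k:np.round(v,3) for k,v in s.items()})
import pickle
d={}
for n in("scene","top"):
    c=cam(n);save(c,f"pics/{n}0.png");d[n]=c;print(n,np.round(c["world_from_camera"],3).tolist(),c["K"][0,0])
pickle.dump(d,open("d0.pkl","wb"))
E
```

```text
{'clock': np.float64(0.0), 'joint_pos': array([-1.384,  0.314,  0.045,  1.304,  0.   ,  1.431]), 'qvel': array([ 0.001,  0.   , -0.   ,  0.002,  0.   ,  0.   ]), 'tau': array([-1.0000e-03, -4.8062e+01,  2.9853e+01,  1.9000e-02, -0.0000e+00,
        0.0000e+00]), 'tcp_pos': array([ 0.184, -0.544,  0.23 ]), 'orientation': array([-0.001,  0.987,  0.163, -0.   ]), 'wrist_force': array([ 0.291, -0.48 , -0.179]), 'ft_torque': array([0.044, 0.029, 0.008]), 'grip_force': np.float64(0.0), 'finger_gap': np.float64(0.085)}
scene [[0.297, 0.54, -0.787, 1.599], [0.955, -0.177, 0.239, -0.322], [-0.011, -0.823, -0.568, 0.883], [0.0, 0.0, 0.0, 1.0]] 616.0126244171147
top [[0.025, -0.995, 0.092, 0.407], [-1.0, -0.024, 0.01, -0.019], [-0.008, -0.092, -0.996, 1.142], [0.0, 0.0, 0.0, 1.0]] 472.95351999049126
```

View pics/scene0.png

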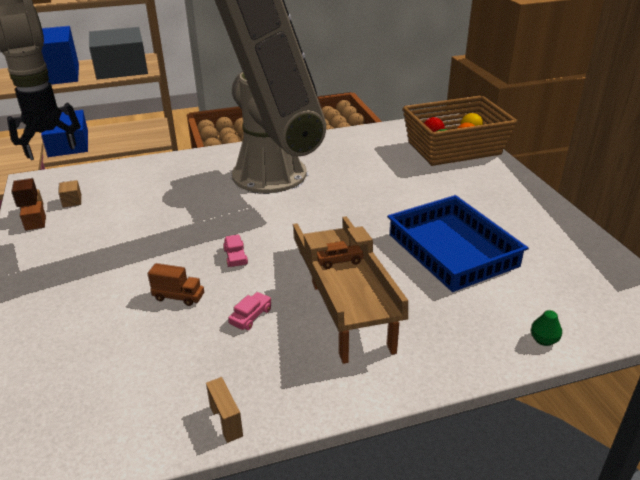

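View pics/top0.png

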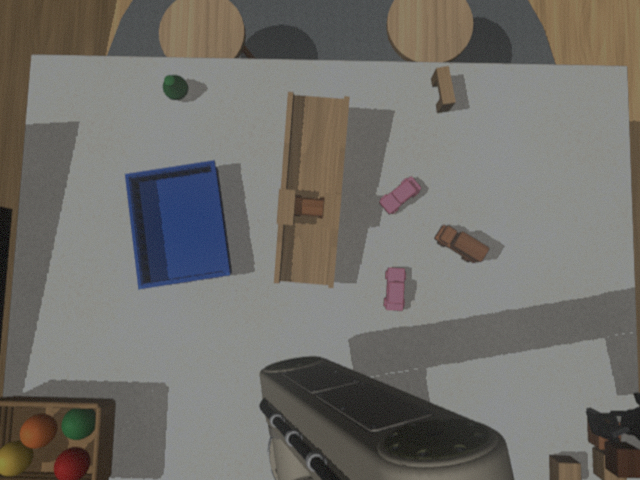

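The red-brown car is on the ramp at scene (340,254) and top (312,207). The look-alikes are the pink cars at scene (235,250) and (250,310), and the van at (175,285). I'll check the choice in a close crop.

```bash
python3 - <<'E'
from h import *
import pickle
d=pickle.load(open("d0.pkl","rb"))
a=d["scene"]["image"][205:365,285:420,::-1]; b=d["top"]["image"][85:295,260:360,::-1]
a=cv2.resize(a,None,fx=3.5,fy=3.5,interpolation=2)[:560]; b=cv2.resize(b,None,fx=2.8,fy=2.8,interpolation=2)[:560]
h=max(a.shape[0],b.shape[0])
im=np.zeros((h,a.shape[1]+b.shape[1],3),np.uint8); im[:a.shape[0],:a.shape[1]]=a; im[:b.shape[0],a.shape[1]:]=b
cv2.imwrite("pics/crop.png",im);print(im.shape,a.shape)
t=d["top"]
for n,u,v in [("UL wallL",291,98),("UR wall",346,101),("DL",279,280),("DR",331,283),("floor up",318,110),("floor mid",315,150),("floor dn",305,270),("floor 240",308,240),("car",312,207),("strip",287,205),("strip",334,200),("bas",131,176),("bas",212,165),("bas",227,271),("bas",141,284),("basfloor",190,225),("van",468,245)]:
    print(n,u,v,np.round(px(t,u,v),3))
s=d["scene"]
for n,u,v in [("car roof",338,248),("strip",357,238),("floor",360,295),("bas",455,200)]: print(n,np.round(px(s,u,v),3))
E
```

```text
(560, 752, 3) (560, 472, 3)
UL wallL 291 98 [0.795 0.072 0.137]
UR wall 346 101 [ 0.791 -0.049  0.138]
DL 279 280 [0.397 0.093 0.061]
DR 331 283 [ 0.393 -0.026  0.066]
floor up 318 110 [0.781 0.013 0.106]
floor mid 315 150 [0.694 0.018 0.088]
floor dn 305 270 [0.422 0.035 0.042]
floor 240 308 240 [0.491 0.03  0.052]
car 312 207 [0.559 0.02  0.111]
strip 287 205 [0.56  0.074 0.126]
strip 334 200 [ 0.573 -0.028  0.13 ]
bas 131 176 [0.631 0.449 0.054]
bas 212 165 [0.661 0.259 0.056]
bas 227 271 [0.415 0.213 0.058]
bas 141 284 [0.38  0.409 0.056]
basfloor 190 225 [0.524 0.319 0.005]
van 468 245 [ 0.487 -0.333  0.074]
car roof [0.575 0.024 0.111]
strip [0.575 0.067 0.128]
floor [0.716 0.023 0.092]
bas [0.384 0.41  0.05 ]
```

View pics/crop.png

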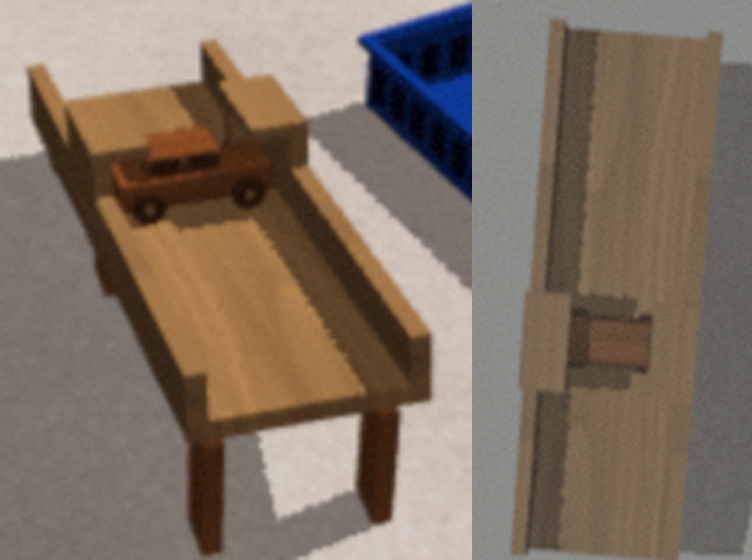

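The crop shows the red-brown car across the ramp. Its cabin is at scene (338,248), its bonnet points to the right (world +y), and the two strips lie to its left and right. The uphill end is toward the camera (+x). Next come the fits.

```bash
python3 - <<'E'
from h import *
import pickle, workcell
print([ (k,getattr(workcell,k)) for k in dir(workcell) if 'offset' in k.lower()])
d=pickle.load(open("d0.pkl","rb"))
W=world(d["top"]); V=world(d["scene"])
for nm,w in(("top",W),("scene",V)):
    P=w.reshape(-1,3); P=P[~np.isnan(P).any(1)]
    C=d[nm]["image"].reshape(-1,3).astype(float)[~np.isnan(w.reshape(-1,3)).any(1)]
    m=(P[:,0]>.37)&(P[:,0]<.83)&(abs(P[:,1]-.02)<.1)&(P[:,2]>.03)&(P[:,2]<.17)
    P=P[m];C=C[m]
    # floor plane
    f=(abs(P[:,1]-.02)<.03)&((P[:,0]>.65)|(P[:,0]<.5))
    A=np.c_[P[f,0],P[f,1],np.ones(f.sum())]; k=np.linalg.lstsq(A,P[f,2],rcond=None)[0]
    r=abs(A@k-P[f,2])<.004; k=np.linalg.lstsq(A[r],P[f,2][r],rcond=None)[0]
    print(nm,"plane",np.round(k,4),"x where z=.07 at y=.022",(.07-k[2]-k[1]*.022)/k[0])
    h=P[:,2]-(k[0]*P[:,0]+k[1]*P[:,1]+k[2])
    h*=np.cos(np.arctan(k[0]))
    wl=(abs(h-.03)<.005)&((P[:,0]>.65)|(P[:,0]<.5))
    for s in(1,-1):
        q=P[wl&((P[:,1]-.022)*s>.03)]
        if len(q)>10:
            c=np.polyfit(q[:,0],q[:,1],1);print(" wall",s,len(q),"yaw",np.degrees(np.arctan(c[0])),"y at .592",np.polyval(c,.592),"x",q[:,0].min(),q[:,0].max())
    st=(abs(h-.06)<.006)
    for s in(1,-1):
        q=P[st&((P[:,1]-.022)*s>.02)]
        if len(q)>10: print(" strip",s,len(q),np.round(np.percentile(q,[1,50,99],axis=0),4).tolist())
    red=(C[:,0]>1.7*C[:,1])&(h>.005)
    q=P[red]; print(" red",len(q),np.round(np.percentile(q,[1,50,99],axis=0),4).tolist(),np.round(np.percentile(h[red],99),4))
    rf=red&(abs(h-.044)<.005); q=P[rf]; print(" roof",len(q),np.round(np.percentile(q,[2,50,98],axis=0),4).tolist(), cv2.minAreaRect((q[:,:2]*1000).astype(np.float32)))
    P=w.reshape(-1,3); C=d[nm]["image"].reshape(-1,3).astype(float)
    b=(C[:,2]>1.8*C[:,0])&(C[:,2]>40)&(P[:,2]>.045)&(P[:,2]<.07)&(P[:,1]>.15)&(P[:,0]>.3)
    print(" basket",cv2.minAreaRect((P[b,:2]*1000).astype(np.float32)))
E
python3 -c "
from workcell import *
print(grasp_offset)"
```

```text
[('grasp_offset', 0.0187)]
top plane [ 0.1768 -0.0075 -0.033 ] x where z=.07 at y=.022 0.5834330889824395
 wall 1 684 yaw -3.4410255357578965 y at .592 0.08686869855562354 x 0.392338354625349 0.8116418029629522
 wall -1 658 yaw -3.432100959553299 y at .592 -0.03716799863460778 x 0.38418881546195593 0.8026073538202609
 strip 1 581 [[0.5211, 0.0589, 0.1171], [0.5578, 0.0765, 0.1257], [0.5939, 0.0955, 0.1343]]
 strip -1 579 [[0.5149, -0.0408, 0.1179], [0.5516, -0.023, 0.126], [0.5878, -0.0046, 0.1347]]
0.0187Traceback (most recent call last):
  File "<stdin>", line 28, in <module>
    return _quantile_unchecked(
        a, q, axis, out, overwrite_input, method, keepdims, weights)
    return _ureduce(a,
                    func=_quantile_ureduce_func,
    ...<5 lines>...
                    overwrite_input=overwrite_input,
                    method=method)
    r = func(a, **kwargs)
    result = _quantile(arr,
                       quantiles=q,
    ...<2 lines>...
                       out=out,
                       weights=wgt)
    slices_having_nans = np.isnan(arr[-1, ...])
                                  ~~~^^^^^^^^^
IndexError: index -1 is out of bounds for axis 0 with size 0
```

```bash
python3 - <<'E'
from h import *
import pickle
d=pickle.load(open("d0.pkl","rb"))
yaw=np.radians(-3.44); c,s=np.cos(yaw),np.sin(yaw)
O=np.array([.579,.0256])
for nm in("top","scene"):
    P=world(d[nm]).reshape(-1,3);C=d[nm]["image"].reshape(-1,3).astype(float)
    q=P[:,:2]-O; r=np.c_[c*q[:,0]+s*q[:,1],-s*q[:,0]+c*q[:,1]]
    h=(P[:,2]-.07-.1763*r[:,0])*.985
    al=r[:,0]/.985+(P[:,2]-.07-.1763*r[:,0])*.174   # along-slope coordinate
    m=(abs(r[:,0])<.08)&(abs(r[:,1])<.058)
    for lo,hi,t in((.039,.049,"roof"),(.022,.034,"bonnet")):
        k=m&(h>lo)&(h<hi)&(abs(r[:,1])<(.031 if t=="roof" else .058))&(al>-.07)&(al<.03)&(C[:,0]>1.35*C[:,1])
        if k.sum()>5: print(nm,t,k.sum(),"along",np.round(np.percentile(al[k],[2,50,98]),4),"y",np.round(np.percentile(r[k,1],[2,50,98]),4),"h",np.median(h[k]),"rgb",C[k].mean(0).round())
    k=(C[:,2]>1.6*C[:,0])&(C[:,2]>1.3*C[:,1])&(P[:,2]>.045)&(P[:,2]<.07)&(P[:,1]>.15)&(P[:,0]>.3)&(P[:,0]<.8)
    print("basket",k.sum(),cv2.minAreaRect((P[k,:2]*1000).astype(np.float32)) if k.sum()>5 else"")
    f=(C[:,2]>1.6*C[:,0])&(abs(P[:,0]-.52)<.05)&(abs(P[:,1]-.33)<.05);print("floor z",np.median(P[f,2]))
E
```

```text
top roof 258 along [-0.0276 -0.0117  0.0047] y [-0.0279 -0.0077  0.0149] h 0.04317890381124979 rgb [103.  75.  56.]
top bonnet 10 along [-0.0264 -0.0071  0.0068] y [0.0202 0.0265 0.0312] h 0.02811114621072147 rgb [74. 54. 44.]
basket 1906 ((521.2091064453125, 334.86181640625), (270.39508056640625, 213.59597778320312), 10.334413528442383)
floor z 0.00446689243778664
scene roof 151 along [-0.0296 -0.0079  0.0074] y [-0.0223 -0.0027  0.0179] h 0.04247349336593754 rgb [132.  74.  36.]
scene bonnet 362 along [-0.0436  0.0003  0.0222] y [-0.0548  0.0088  0.0524] h 0.026665899371050315 rgb [75. 42. 21.]
basket 1625 ((519.138671875, 336.38189697265625), (278.9728088378906, 217.27142333984375), 10.387480735778809)
floor z 0.004103842133194036
```

Call:
step_arm --pt "24 38 0 0 0 4.52 1" --pt "24 38 0 0 0 4.52 1" --pt "24 38 0 0 0 4.52 1" --pt "24 38 0 0 0 4.52 1" --pt "24 38 0 0 0 4.52 1" --newtons 30

```text
clock: 0.6
tcp_pos: [0.305, -0.3528, 0.2309]
orientation: [-0.0, 0.935, 0.354, 0.0]
wrist_force: [0.9, -0.5, -0.3]
finger_gap: 0.0858
grip_force: 0.0
```

Call:
step_arm --pt "24 38 0 0 0 4.52 1" --pt "24 38 0 0 0 4.52 1" --pt "24 38 0 0 0 4.52 1" --pt "24 38 0 0 0 4.52 1" --pt "24 38 0 0 0 4.52 1"

```text
clock: 1.1
tcp_pos: [0.425, -0.1628, 0.2312]
orientation: [-0.0, 0.848, 0.531, -0.0]
wrist_force: [0.7, -0.5, -0.1]
finger_gap: 0.0851
grip_force: 0.0
```

Call:
step_arm --pt "24 38 0 0 0 4.52 1" --pt "24 38 0 0 0 4.52 1" --pt "24 38 0 0 0 4.52 1" --pt "24 38 -20 -0.3 -4.99 4.52 1" --pt "24 38 -20 -0.3 -4.99 4.52 1"

```text
clock: 1.6
tcp_pos: [0.5464, 0.0274, 0.191]
orientation: [0.06, 0.724, 0.684, 0.066]
wrist_force: [0.4, -1.0, -0.9]
finger_gap: 0.0851
grip_force: 0.0
```

```bash
cat > st.py <<'E'
from h import *
from scipy.spatial.transform import Rotation as R
s=get_state(); q=s["orientation"]; Rm=R.from_quat([*q[1:],q[0]]).as_matrix()
ux=np.array([.983,-.0591,.1736]);n=np.array([-.1733,.0104,.9848]);uy=np.cross(n,ux)
O=np.array([.579,.0256,.07]); p=s["tcp_pos"]-O
print("t",s["clock"],"tcp",s["tcp_pos"].round(4),"ramp al,y,h",np.round([p@ux,p@uy,p@n],4),"toolz.",np.round(Rm[:,2],3),"tooly",np.round(Rm[:,1],3),"F",s["wrist_force"].round(1),"gap",s["finger_gap"],s["grip_force"])
Rt=np.c_[-np.cross(-n,ux)*-1,ux,-n]; Rt[:,0]=np.cross(ux,-n)
print("rotvec to ramp pose",np.degrees(R.from_matrix(Rt@Rm.T).as_rotvec()).round(2))
E
python3 st.py
```

```text
t 1.6 tcp [0.5464 0.0274 0.191 ] ramp al,y,h [-0.0111 -0.0002  0.1249] toolz. [ 0.177  0.004 -0.984] tooly [ 0.983 -0.057  0.177] F [ 0.4 -1.  -0.9] gap 0.08512360391734673 0.0
rotvec to ramp pose [-0.78  0.24 -0.29]
```

Call:
step_arm --pt "3.5 0 -20 -0.78 0.24 -0.29 1" --pt "3.5 0 -20 0 0 0 1" --pt "3.5 -0.5 -20 0 0 0 1" --pt "3.5 0 -20 0 0 0 1" --pt "1.7 -0.5 -10 0 0 0 1"

```text
clock: 2.1
tcp_pos: [0.5589, 0.0247, 0.099]
orientation: [0.061, 0.727, 0.682, 0.057]
wrist_force: [0.1, -0.7, 0.2]
finger_gap: 0.0854
grip_force: 0.0
```

```bash
python3 st.py; python3 - <<'E'
from h import *
c=cam("scene");cv2.imwrite("pics/desc.png",cv2.resize(c["image"][190:340,270:430,::-1],None,fx=4,fy=4,interpolation=2))
E
```

```text
t 2.1 tcp [0.5589 0.0247 0.099 ] ramp al,y,h [-0.0147 -0.0021  0.0321] toolz. [ 0.166 -0.011 -0.986] tooly [ 0.984 -0.063  0.166] F [ 0.1 -0.7  0.2] gap 0.0854205704155057 0.0
rotvec to ramp pose [-0.03 -0.42  0.22]
```

View pics/desc.png

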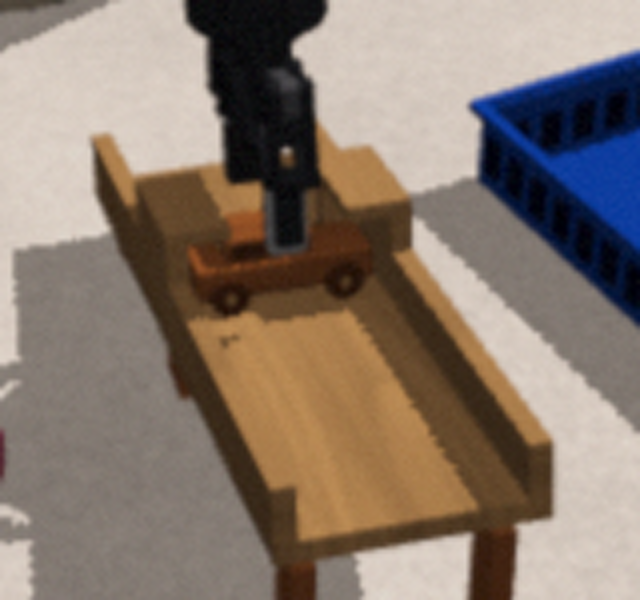

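The uphill finger stands clear in front of the car's middle: wheels at x = 232 and 345, finger at 287. Allowing for parallax, the car sits about 5 mm further toward +y. I'll shift by that, descend, then close partly.

Call:
step_arm --pt "3 2.5 -13 0 -0.4 0.2 1" --pt "3 2.5 -13 0 0 0 1" --pt "0 0 0 0 0 0 0.25" --pt "0 0 0 0 0 0 0.25" --pt "0 0 0 0 0 0 0.25"

```text
clock: 2.65
tcp_pos: [0.5667, 0.0293, 0.076]
orientation: [0.065, 0.725, 0.683, 0.061]
wrist_force: [0.6, 0.0, -1.3]
finger_gap: 0.0539
grip_force: 0.0
```

```bash
python3 st.py
```

```text
t 2.65 tcp [0.5667 0.0293 0.076 ] ramp al,y,h [-0.0113  0.0029  0.0081] toolz. [ 0.177 -0.011 -0.984] tooly [ 0.982 -0.06   0.177] F [ 0.6  0.  -1.3] gap 0.05393853687169522 0.0
rotvec to ramp pose [0.   0.22 0.04]
```

Call:
step_arm --pt "0.5 0 -3 0 0 0 0.25" --pt "4.9 -0.3 0.9 0 0 0 0.25" --pt "7.9 -0.5 1.4 0 0 0 0.25" --pt "7.9 -0.5 1.4 0 0 0 0.25" --pt "7.9 -0.5 1.4 0 0 0 0.25"

```text
clock: 3.15
tcp_pos: [0.5961, 0.0275, 0.0775]
orientation: [0.064, 0.725, 0.683, 0.061]
wrist_force: [-2.4, 0.4, 0.4]
finger_gap: 0.0535
grip_force: 1.0
```

Call:
step_arm --pt "7.9 -0.5 1.4 0 0 0 0.25" --pt "7.9 -0.5 1.4 0 0 0 0.25" --pt "7.9 -0.5 1.4 0 0 0 0.25" --pt "7.9 -0.5 1.4 0 0 0 0.25" --pt "7.9 -0.5 1.4 0 0 0 0.25"

```text
clock: 3.65
tcp_pos: [0.6356, 0.0251, 0.0845]
orientation: [0.064, 0.725, 0.683, 0.061]
wrist_force: [-2.7, -0.1, 1.4]
finger_gap: 0.0533
grip_force: 1.2
```

Call:
step_arm --pt "7.9 -0.5 1.4 0 0 0 0.25" --pt "7.9 -0.5 1.4 0 0 0 0.25" --pt "4.9 -0.3 0.9 0 0 0 0.25" --pt "0 0 0 0 0 0 0.25"

```text
clock: 4.05
tcp_pos: [0.6571, 0.0236, 0.0885]
orientation: [0.065, 0.725, 0.683, 0.061]
wrist_force: [-0.2, -1.1, -0.1]
finger_gap: 0.0536
grip_force: 0.0
```

```bash
python3 st.py; python3 - <<'E'
from h import *
c=cam("scene");d=cam("top")
a=cv2.resize(c["image"][190:340,270:430,::-1],(640,600),interpolation=2)[:, :400+100]
b=cv2.resize(d["image"][90:290,260:360,::-1],(300,600),interpolation=2)
cv2.imwrite("pics/push.png",np.hstack([a,b]))
E
```

```text
t 4.05 tcp [0.6571 0.0236 0.0885] ramp al,y,h [0.0801 0.0027 0.0046] toolz. [ 0.178 -0.011 -0.984] tooly [ 0.982 -0.06   0.178] F [-0.2 -1.1 -0.1] gap 0.05360060573835651 0.0
rotvec to ramp pose [0.   0.28 0.04]
```

View pics/push.png

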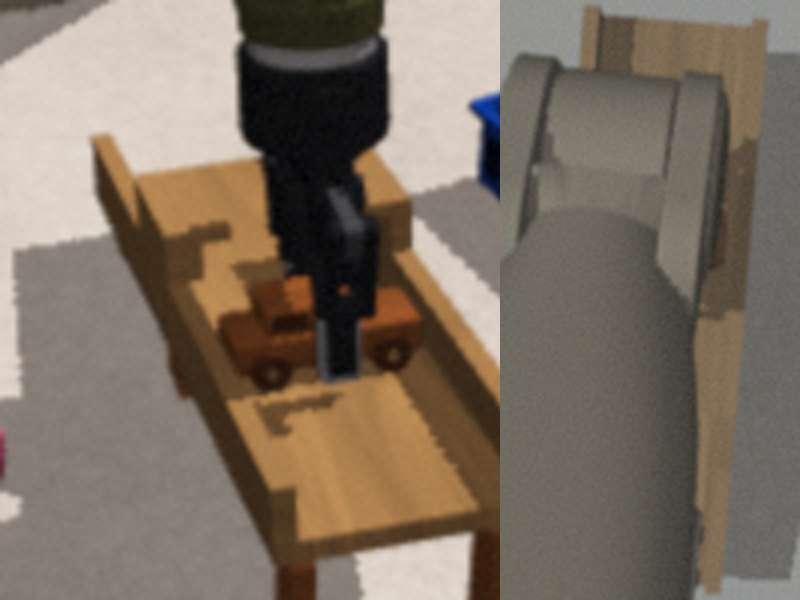

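The car is pushed straight up the ramp and lies well clear of the strips: wheels at (272,372) and (393,352), finger between them at (338,350). Now I'll grip it and lift along the slope normal.

Call:
step_arm --pt "0 0 0 0 0 0 -0.4" --pt "0 0 0 0 0 0 -0.4" --pt "0 0 0 0 0 0 -0.4" --pt "0 0 0 0 0 0 -0.4" --pt "-1.7 0 10 0 0 0 -0.4" --newtons 30

```text
clock: 4.65
tcp_pos: [0.6526, 0.0239, 0.0966]
orientation: [0.063, 0.725, 0.683, 0.06]
wrist_force: [-0.7, 0.1, -2.2]
finger_gap: 0.0393
grip_force: 30.6
```

Call:
step_arm --pt "-4.5 0 25 0 0 0 -0.4" --pt "-5 0 30 0 0 0 -0.4" --pt "0 0 30 0 0 0 -0.4" --pt "0 0 30 0 0 0 -0.4" --pt "0 0 30 0 0 0 -0.4"

```text
clock: 5.15
tcp_pos: [0.6441, 0.0238, 0.2449]
orientation: [0.065, 0.725, 0.683, 0.061]
wrist_force: [-0.2, -0.1, -1.9]
finger_gap: 0.0395
grip_force: 30.7
```

Call:
step_arm --pt "-12 32 0 0.1 2 2.8 -0.4" --pt "-12 32 0 0.1 2 2.8 -0.4" --pt "-12 32 0 0.1 2 2.8 -0.4" --pt "-12 32 0 0.1 2 2.8 -0.4" --pt "-12 32 0 0.1 2 2.8 -0.4"

```text
clock: 5.65
tcp_pos: [0.584, 0.1848, 0.2439]
orientation: [-0.006, 0.639, 0.769, 0.008]
wrist_force: [0.3, 0.3, -1.0]
finger_gap: 0.0393
grip_force: 30.7
```

Call:
step_arm --pt "-12 32 0 0 0 0 -0.4" --pt "-12 32 0 0 0 0 -0.4" --pt "-12 32 0 0 0 0 -0.4" --pt "-12 32 0 0 0 0 -0.4" --pt "-12 20 0 0 0 0 -0.4"

```text
clock: 6.15
tcp_pos: [0.5237, 0.334, 0.2435]
orientation: [-0.006, 0.639, 0.769, 0.008]
wrist_force: [0.2, -0.2, -1.8]
finger_gap: 0.0394
grip_force: 30.7
```

```bash
python3 st.py; python3 - <<'E'
from h import *
c=cam("scene");d=cam("top")
a=c["image"][60:300,330:550,::-1]
cv2.imwrite("pics/carry.png",cv2.resize(a,None,fx=2.5,fy=2.5,interpolation=2))
W=world(c);C=c["image"].astype(float)
m=(W[...,2]>.12)&(abs(W[...,0]-.52)<.09)&(abs(W[...,1]-.33)<.09)&(C[...,0]>1.6*C[...,1])&(C[...,0]>40)
p=W[m];print(len(p),np.percentile(p,[1,50,99],axis=0).round(4))
E
```

```text
t 6.15 tcp [0.5237 0.334  0.2435] ramp al,y,h [-0.0425  0.3045  0.1836] toolz. [ 0.001  0.021 -1.   ] tooly [0.983 0.183 0.005] F [ 0.2 -0.2 -1.8] gap 0.03943524963704784 30.731897950172424
rotvec to ramp pose [ -0.56  -9.79 -14.05]
531 [[0.5078 0.2817 0.2474]
 [0.5357 0.3059 0.265 ]
 [0.5534 0.3829 0.285 ]]
```

View pics/carry.png

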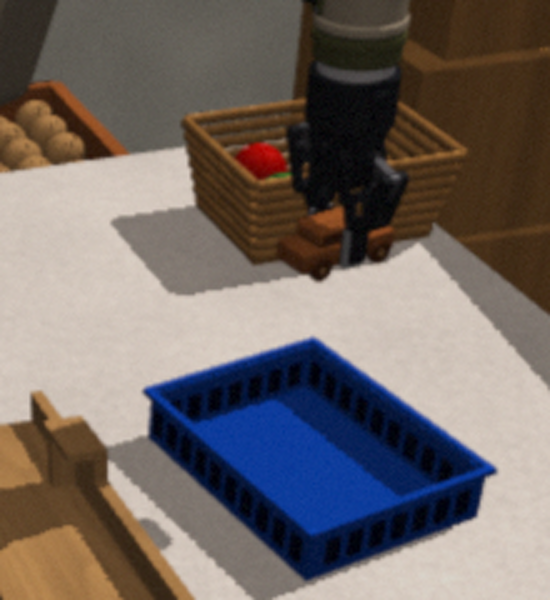

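The car hangs level: its wheel line (320,270)–(380,248) is parallel to the basket's short edge. The bottom is about 5 mm below the TCP, so I'll lower.

Call:
step_arm --pt "-1 0.5 -35 -1.2 0 0 -0.4" --pt "-1 0.5 -40 0 0 0 -0.4" --pt "0 0 -40 0 0 0 -0.4" --pt "0 0 -40 0 0 0 -0.4" --pt "0 0 -35 0 0 0 -0.4"

```text
clock: 6.75
tcp_pos: [0.5224, 0.3319, 0.0515]
orientation: [0.001, 0.64, 0.768, -0.0]
wrist_force: [0.4, 0.6, -2.1]
finger_gap: 0.0399
grip_force: 30.7
```

Call:
step_arm --pt "0 0 -15 0 0 0 -0.4" --pt "0 0 -10 0 0 0 -0.4" --pt "0 0 -6 0 0 0 -0.4" --pt "0 0 -4 0 0 0 -0.4" --pt "0 0 -3 0 0 0 -0.4"

```text
clock: 7.25
tcp_pos: [0.5233, 0.333, 0.016]
orientation: [0.001, 0.64, 0.769, 0.001]
wrist_force: [-0.2, 0.2, -1.9]
finger_gap: 0.0394
grip_force: 30.8
```

Call:
step_arm --pt "0 0 -2 0 0 0 -0.4" --pt "0 0 -1 0 0 0 -0.4" --pt "0 0 -1 0 0 0 -0.4" --pt "0 0 0 0 0 0 -0.4"

```text
clock: 7.65
tcp_pos: [0.5225, 0.3329, 0.0113]
orientation: [0.001, 0.64, 0.769, 0.0]
wrist_force: [-0.7, 0.5, -1.2]
finger_gap: 0.0395
grip_force: 30.8
```

Call:
step_arm --pt "0 0 -1 0 0 0 -0.4" --pt "0 0 0 0 0 0 -0.4"

```text
clock: 7.85
tcp_pos: [0.5223, 0.3328, 0.0101]
orientation: [0.0, 0.64, 0.769, -0.0]
wrist_force: [0.7, -0.2, -1.6]
finger_gap: 0.0395
grip_force: 30.8
```

Call:
step_arm --pt "0 0 -1 0 0 0 -0.4" --pt "0 0 0 0 0 0 -0.4"

```text
clock: 8.05
tcp_pos: [0.5225, 0.3328, 0.0098]
orientation: [0.001, 0.64, 0.769, 0.0]
wrist_force: [-1.1, -0.1, 3.3]
finger_gap: 0.0394
grip_force: 31.5
```

Contact shows in the force reading, up about 5 N. I'll release slowly and then rise.

Call:
step_arm --pt "0 0 0 0 0 0 0" --pt "0 0 0 0 0 0 0.1" --pt "0 0 0 0 0 0 0.3" --pt "0 0 0 0 0 0 0.6" --pt "0 0 0 0 0 0 0.6"

```text
clock: 8.55
tcp_pos: [0.5224, 0.3328, 0.0091]
orientation: [0.001, 0.64, 0.769, -0.0]
wrist_force: [0.8, -0.9, -0.1]
finger_gap: 0.0683
grip_force: 0.0
```

Call:
step_arm --pt "0 0 10 0 0 0 0.6" --pt "0 0 30 0 0 0 0.6" --pt "0 0 40 0 0 0 0.6" --pt "0 0 45 0 0 0 0.6" --pt "0 0 45 0 0 0 0.6"

```text
clock: 9.05
tcp_pos: [0.522, 0.3326, 0.1814]
orientation: [0.001, 0.64, 0.769, -0.0]
wrist_force: [1.5, 1.3, 0.2]
finger_gap: 0.0682
grip_force: 0.0
```

Call:
step_arm --pt "-20 0 40 0 0 0 0.6" --pt "-20 0 20 0 0 0 0.6" --pt "0 0 0 0 0 0 0.6"

```text
clock: 9.35
tcp_pos: [0.4821, 0.3337, 0.2445]
orientation: [0.002, 0.639, 0.769, 0.003]
wrist_force: [1.7, 0.2, -0.2]
finger_gap: 0.0679
grip_force: 0.0
```

```bash
python3 st.py; python3 - <<'E'
from h import *
c=cam("scene")
cv2.imwrite("pics/end.png",cv2.resize(c["image"][140:340,140:550,::-1],(800,390),interpolation=2))
W=world(c);C=c["image"].astype(float)
m=(W[...,2]>.007)&(W[...,2]<.06)&(abs(W[...,0]-.52)<.07)&(abs(W[...,1]-.33)<.07)&(C[...,0]>1.4*C[...,2])
p=W[m];print(len(p),np.percentile(p,[1,50,99],axis=0).round(4))
E
```

```text
t 9.35 tcp [0.4821 0.3337 0.2445] ramp al,y,h [-0.0831  0.3018  0.1919] toolz. [ 0.007  0.003 -1.   ] tooly [0.983 0.183 0.007] F [ 1.7  0.2 -0.2] gap 0.06794241284401566 0.0
rotvec to ramp pose [  0.52  -9.59 -13.95]
687 [[0.5026 0.2822 0.0106]
 [0.5366 0.3232 0.0317]
 [0.5538 0.3811 0.0504]]
```

View pics/end.png

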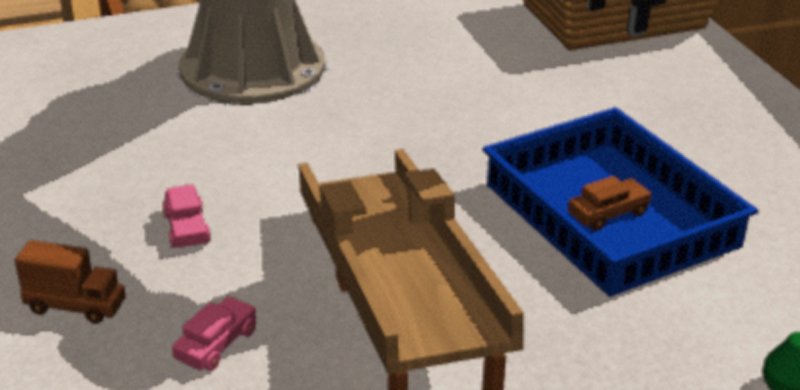

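The car stands on its wheels in the basket at (610,200), roof at 0.049 m as expected. The van and the pink cars are where they were, and the ramp is empty.

```bash
python3 -c "
from workcell import *
print(hand_in())"
```

```text
the job is handed in; nothing more can be done
None
```

The car was pushed up the ramp clear of the guard strips, lifted out and set down on its wheels in the blue basket; the van and pink cars were not touched, and the job was handed in at about 9.4 s of the 58 s allowed.

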